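# Tip the hollowed halves onto their backs

## Task

The two hollowed halves of the split wooden figure are standing on edge on the rubber mat. With a fingertip push each one over, without gripping or lifting it, so that it lies flat on its bevelled back on the mat with the hollow facing up, ready for the gouge. Leave the solid blank standing where it is and do not disturb the other things on the bench.

Things in the scene. Friction and masses are not known exactly. Their poses are not given: they have to be found in the camera images.
- front_half: front half of a split wooden figure, a hollowed trough, 158 mm long, 77 wide over the flat split face, 55 deep to the back; walls 11, back edges bevelled 11. Starts standing on a long side wall (foot 44 wide from the split face). Origin: mid underside as it stands. x: out of the hollow (split face at +27.5, back at -27.5); y: to the head; z: up at the start. On its back, x is up
- back_half: the figure's back half, same shape, size and axes. Along y of each half: foot end at -79 mm, hollow -68 to +18, shoulder to +46, head to +79, weight centred near -3. Standing, top of the wall is 77 mm over the mat; pushed at the top it must lean about 23 degrees, then it falls onto its back by itself. Mass about 0.11 to 0.23 kg
- front_half_center (a point): middle of the front half's overall box: 38 mm above the origin along its z; 43 mm above the bench as it starts, 33 mm when it lies on its back on the mat
- back_half_center (a point): the same point of the back half
- mat: dark rubber mat on the bench, 340 mm (x) by 740 mm (y), 5 mm thick, fixed, not slippery; origin under its centre; the two halves, the blank, the jar and the glue bottle stand on it
- blank: solid sawn block of the same wood, 55 x 130 x 77 mm high, no hollow and no head, standing on its long edge on the mat; origin under its centre, y along its length
- jar: small glass jar with an orange lid, 42 mm across, 62 mm high, standing on the mat; origin under its centre
- glue: white glue bottle, 38 mm across, 95 mm high, standing on the mat; origin under its centre
- gouge: carving gouge lying on the bench right of the mat, about 210 mm long, 20 mm thick; origin under the ferrule, x towards the cutting edge
- chisel: carving chisel lying on the bench left of the mat, about 230 mm long, 20 mm thick; origin under the ferrule, x towards the cutting edge
There are look-alikes about, which are no part of the job. Leave any green or purple look-alike of the front_half alone.

How it is judged (in metres and radians):
At the end, for the whole second after the job is handed in: Both halves lie still on their backs, hollow up within about 8.5 degrees, their centres over the mat and 26 to 40 mm above the bench (angle between each of front_half, back_half's own x axis and vertical below 0.15 rad and height (world z) of front_half_center between 0.026 and 0.04 m and x of front_half_center in the frame of mat between -0.17 and 0.17 m and y of front_half_center in the frame of mat between -0.37 and 0.37 m and linear speed of each of front_half, back_half below 0.02 m/s and height (world z) of back_half_center between 0.026 and 0.04 m and x of back_half_center in the frame of mat between -0.17 and 0.17 m and y of back_half_center in the frame of mat between -0.37 and 0.37 m); the robot touches nothing.
It fails at once if a half is lifted (its centre more than 62 mm above the bench) (height (world z) of any of front_half_center, back_half_center above 0.062 m).
It fails at once if the solid blank is shoved more than 20 mm or tipped (distance of blank from where it was at the start of the episode above 0.02 m or angle between blank's own z axis and vertical above 0.25 rad).
It fails at once if another thing on the bench is moved more than 25 mm or knocked over (distance of any of jar, glue, gouge, chisel from where it was at the start of the episode above 0.025 m or angle between any of jar, glue's own z axis and vertical above 0.35 rad).
It also fails if it takes over 45 s, if anything falls off the work surface, if the arm or the gripper's body presses on something with over 40 N, if the wrist force passes 120 N, or if a joint passes its speed limit or range.

## Robot

A 7-joint arm with a two-finger parallel gripper is mounted at the origin on the work surface. World frame = base frame: x ahead of the robot, y to its left, z up, the work surface at z = 0. Lengths are in m, angles in degrees, forces in N, time in s.
With the tool pointing down it reaches from about 0.425 to 0.875 m from the base axis. Payload 9.9 kg.
Tool frame: the origin (TCP) lies midway between the tips of the shut fingers; the grasp point (between the pads) lies 19 mm behind it; z points along the fingers, y is the line along which they close (so a half turn about z gives the same grasp; the last joint's range is limited). The gripper opens to 85 mm and grips with 20 to 120 N. Pads are 22 mm wide; open, the fingers measure 114 mm over their backs; the gripper's body (76 mm by 85 mm) begins 54 mm behind the grasp point. The pads swing forward as they close: fully open they stand 13 mm farther back than shut.
Start: joints at [-69.374, 32.985, 1.427, 82.34, -0.859, 64.687, -3.237], TCP at [0.29, 0.61, 0.231] pointing down, gripper open.
Joint ranges: [-157.87, 157.87], [-19.46, 123.44], [-87.15, 90], [11.01, 140.99], [-62.26, 242.26], [9.8, 113.94], [-161.44, 161.44]. Speed limits (degrees/s): [127.2, 127.2, 172.46, 172.46, 180, 180, 180].

## Interface

Orientations are given as [roll, pitch, yaw] about the fixed x, y, z axes, in that order (R = Rz(yaw) Ry(pitch) Rx(roll)).
In Python, from cell import ctrl gives the robot as it stands. Calls block until the motion is done:
- ctrl.move_pose(position, orientation): joint-space move of the TCP to a pose.
- ctrl.move_l(position, frame=None, feed=0.15, guard=None): straight line of the TCP; frame=None keeps the orientation; feed is the mean speed in m/s. With guard (N) it stops when the force on the tool has changed by that much, and returns True; else False.
- ctrl.move_joints(angles): joint-space move.
- ctrl.ungrasp() and ctrl.grasp(strength=None): open the fingers fully, or close them until they stop; strength is the grip in N (None keeps the last).
- ctrl.dwell(seconds).
- ctrl.solve_ik(position, orientation): joint angles nearest the present ones, or None.
- ctrl.read_camera(name): name is "scene" or "top"; returns (picture, depth): 420x560x3 uint8, red, green, blue; 420x560 float32, m along the optical axis (not along the pixel's ray), 0 where there is no reading.
- ctrl.camera_info(name): a dict with "camera_matrix" (3x3 intrinsics, pixels), "distortion" ([k1, k2, p1, p2, k3] as OpenCV has them; the pictures are not rectified), "R" (3x3) and "t" (3): a world point X has camera coordinates R X + t. Camera axes: x right, y down, z forward; pixel columns grow to the right and rows downward; lengths in m; the calibration is good to about 2 mm. A picture is of the moment at which its call begins. camera_info takes no time and is no camera call.
A pose or a line that the arm cannot do raises ctrl.PlanningError and nothing moves.
- ctrl.close_job(): hands the job in; it is judged then, once.
Trained networks look in the newest picture that a camera, given by its name, has taken for a name from the list of things; names that differ only in an ending like _2 or _b are one class to them, and where a whole thing is asked for, a point or a joint stands for the part that bears it (a point fixed in the world has none). Each returns a list of dicts, best first, with "p" (0 to 1); they miss things now and then, are a little off and sometimes report something else, mostly with a low value. They report only what shows in the picture. A call takes as long as a camera call. They do not tell look-alikes from the thing itself.
- ctrl.outline_of(target, camera): "pixels" (420x560 bool, what is visible of it) and "bbox" ([left, top, right, bottom] in pixels, round what is visible of it).
Readings, each from a call of its own:
- ctrl.get_time_s(): time.
- ctrl.get_joints(): joint angles.
- ctrl.get_qd(): joint speeds.
- ctrl.get_joint_efforts(): joint torques, N m.
- ctrl.get_tool_pos(): TCP position.
- ctrl.get_orientation(): TCP orientation.
- ctrl.get_wrist_force(): force on the tool from outside, world axes, zero at the start.
- ctrl.get_moment(): the same for the moment, N m.
- ctrl.get_width(): finger opening in m.
- ctrl.get_gripper_force(): force on a finger pad.
Only numpy, scipy, OpenCV 4.12 (cv2) and the standard library are available. Lean on these libraries where they do the work, as an engineer would, in place of code of your own. Each camera call takes 0.05 s, during which the arm holds its last target. There are 200 camera calls.

## Working session

There is one attempt and no reset: what is moved stays moved. The work goes in short steps, each a Python script; the robot and the scene stay as the last script left them, time stands still between calls to the robot, and variables do not carry over. Pictures are saved under pics/ and viewed, at most 10 in all, crops included, and the job is handed in when it is done.

```bash
mkdir -p pics
cat > h.py <<'E'
import numpy as np, cv2
from cell import ctrl
def cloud(name, depth):
    c=ctrl.camera_info(name); K=np.array(c["camera_matrix"]); D=np.array(c["distortion"],float)
    R=np.array(c["R"]); t=np.array(c["t"])
    h,w=depth.shape; u,v=np.meshgrid(np.arange(w),np.arange(h))
    n=cv2.undistortPoints(np.stack([u,v],-1).reshape(-1,1,2).astype(np.float64),K,D).reshape(h,w,2)
    P=np.concatenate([n,np.ones((h,w,1))],-1)*depth[...,None]
    X=(P-t)@R
    X[depth<=0]=np.nan
    return X
def snap(name,fn=None):
    im,d=ctrl.read_camera(name)
    if fn: cv2.imwrite(fn,im[...,::-1])
    return im,cloud(name,d)
E
python3 - <<'E'
from h import *
for n in("top","scene"):
    im,X=snap(n,f"pics/{n}0.png"); np.save(f"{n}0.npy",X)
    c=ctrl.camera_info(n); print(n,(-np.array(c["R"]).T@np.array(c["t"])).round(3))
    for o in("front_half","back_half","blank","jar","glue","gouge","chisel","mat"):
        for r in ctrl.outline_of(o,n):
            m=r["pixels"]; P=X[m]; P=P[~np.isnan(P[:,0])]
            print(n,o,round(r["p"],2),r["bbox"],m.sum(),np.median(P,0).round(3),np.percentile(P,2,0).round(3),np.percentile(P,98,0).round(3)) if len(P) else print(n,o,r["p"],r["bbox"],"nodepth")
E
```

```text
top [0.258 0.01  1.529]
top front_half 0.81 [197.3, 232.7, 224.0, 282.6] 820 [0.295 0.232 0.074] [0.23  0.189 0.007] [0.369 0.271 0.081]
top front_half 0.71 [262.5, 144.0, 314.5, 173.9] 937 [ 0.618 -0.025  0.077] [ 0.59  -0.092  0.011] [0.664 0.056 0.087]
top front_half 0.57 [337.8, 265.4, 388.4, 301.8] 847 [ 0.224 -0.259  0.074] [ 0.177 -0.335  0.001] [ 0.268 -0.196  0.082]
top back_half 0.79 [185.0, 148.1, 232.4, 181.2] 862 [0.598 0.23  0.078] [0.559 0.168 0.018] [0.645 0.309 0.087]
top blank 0.86 [339.4, 150.4, 384.0, 181.0] 886 [ 0.606 -0.26   0.08 ] [ 0.576 -0.326  0.007] [ 0.644 -0.2    0.088]
top blank 0.72 [139.7, 161.2, 148.2, 222.3] 330 [0.486 0.465 0.015] [ 0.402  0.456 -0.003] [0.617 0.478 0.025]
top jar 0.65 [318.0, 137.0, 328.8, 152.9] 184 [ 0.676 -0.139  0.063] [ 0.661 -0.161  0.004] [ 0.7   -0.121  0.072]
top glue 0.61 [240.3, 132.9, 252.8, 146.3] 131 [0.681 0.11  0.069] [0.67  0.094 0.026] [0.697 0.126 0.105]
top gouge 0.55 [415.8, 165.4, 426.4, 228.4] 322 [ 0.487 -0.467  0.017] [ 0.415 -0.48   0.002] [ 0.616 -0.459  0.026]
top chisel 0.83 [137.2, 162.3, 147.6, 227.1
[... 897 characters left out ...]
[ 0.649 -0.194  0.083]
scene jar 0.95 [175.6, 209.7, 193.2, 234.8] 365 [ 0.688 -0.125  0.043] [ 0.667 -0.149  0.011] [ 0.701 -0.117  0.069]
scene jar 0.29 [287.6, 244.3, 333.3, 316.5] 2098 [0.615 0.251 0.067] [0.571 0.173 0.007] [0.652 0.321 0.084]
scene glue 0.72 [235.8, 246.0, 254.9, 287.6] 540 [0.697 0.122 0.056] [0.675 0.104 0.009] [0.709 0.132 0.101]
scene gouge 0.59 [150.2, 148.5, 201.9, 177.6] 345 [ 0.492 -0.46   0.011] [ 0.419 -0.482 -0.004] [ 0.602 -0.452  0.021]
scene chisel 0.71 [384.6, 295.2, 457.4, 358.5] 795 [0.507 0.472 0.014] [0.409 0.458 0.   ] [0.619 0.483 0.022]
scene mat 0.75 [120.4, 164.7, 403.1, 337.8] 18406 [0.609 0.095 0.004] [ 0.427 -0.347  0.   ] [0.754 0.354 0.008]
```

Run:
```python
import cv2,numpy as np
t=cv2.imread("pics/top0.png"); s=cv2.imread("pics/scene0.png")
cv2.imwrite("pics/topc.png",cv2.resize(t[115:305,165:405],None,fx=3.1,fy=3.1,interpolation=cv2.INTER_CUBIC))
cv2.imwrite("pics/scenec.png",cv2.resize(s[120:330,150:420],None,fx=2.8,fy=2.8,interpolation=cv2.INTER_CUBIC))
```

```text
(no output)
```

View pics/topc.png

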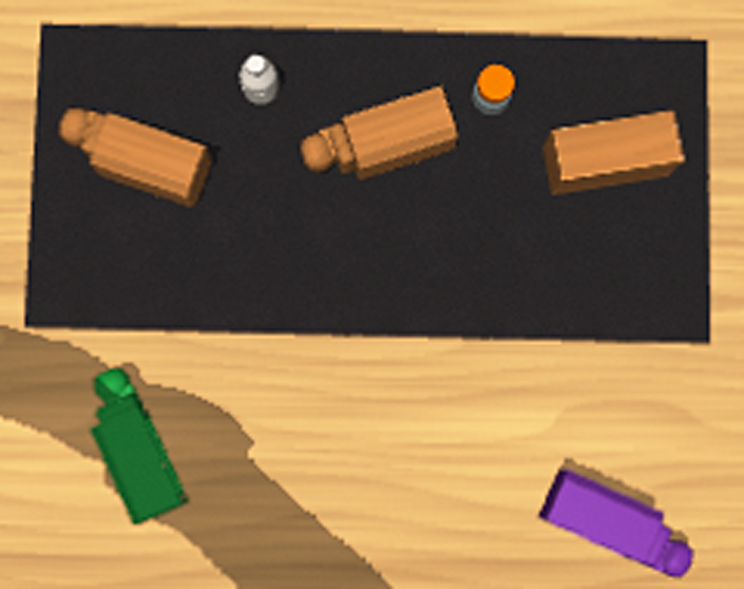

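View pics/scenec.png

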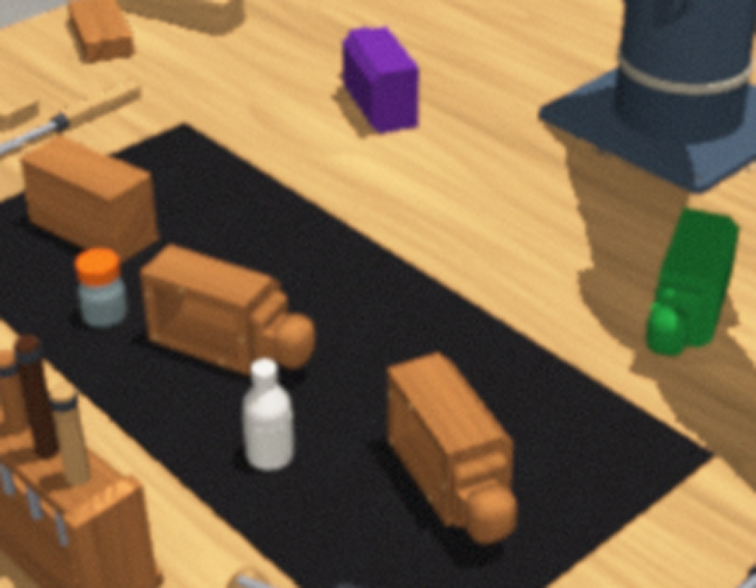

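Scene: the two wooden halves with heads are at top-camera pixels (209,165) and (288,159). The headless blank is at (362,165). The green (211,257) and purple (363,283) look-alikes stand off the mat, so I leave them alone. Next I measure the poses and confirm which way each hollow faces.

Run:
```python
import cv2,numpy as np
T=np.load("top0.npy");S=np.load("scene0.npy")
for n,b in(("left",(.54,.66,.15,.33)),("mid",(.57,.69,-.11,.075))):
    f=lambda X:(lambda P:P[(P[:,0]>b[0])&(P[:,0]<b[1])&(P[:,1]>b[2])&(P[:,1]<b[3])&(P[:,2]>.015)])(X.reshape(-1,3)[~np.isnan(X.reshape(-1,3)[:,0])])
    for nm,X in(("top",T),("scene",S)):
        P=f(X); Q=P[(P[:,2]>.074)]
        (c,wh,a)=cv2.minAreaRect(Q[:,:2].astype(np.float32))
        box=cv2.boxPoints((c,wh,a)); e=max([box[1]-box[0],box[2]-box[1]],key=np.linalg.norm); u=e/np.linalg.norm(e); u=u*np.sign(u[1])
        v=np.array([u[1],-u[0]])
        print(n,nm,"rect",np.round(c,4),np.round(wh,4),"headdir",np.degrees(np.arctan2(u[1],u[0])).round(1),"topz",np.median(Q[:,2]).round(4))
        L=np.c_[(P[:,:2]-c)@v,(P[:,:2]-c)@u,P[:,2]]
        print(" local ranges (x hollow,y head)",np.percentile(L,1,0).round(3),np.percentile(L,99,0).round(3))
        M=L[np.abs(L[:,1]+.0)<.02]
        for z0 in np.arange(.015,.09,.01):
            m=M[(M[:,2]>z0)&(M[:,2]<z0+.01)]
            if len(m): print("  z",z0.round(3),len(m),"x",np.percentile(m[:,0],[5,50,95]).round(3))
s=cv2.imread("pics/scene0.png")
cv2.imwrite("pics/halves.png",cv2.resize(s[195:325,190:345],None,fx=4.5,fy=4.5,interpolation=cv2.INTER_CUBIC))
```

```text
left top rect [0.6    0.2278] [0.1203 0.0541] headdir 70.8 topz 0.0808
 local ranges (x hollow,y head) [-0.029 -0.06   0.018] [0.026 0.091 0.088]
  z 0.015 3 x [-0.029 -0.028 -0.028]
  z 0.025 6 x [-0.029 -0.029 -0.028]
  z 0.035 6 x [-0.029 -0.028 -0.028]
  z 0.045 6 x [-0.029 -0.028 -0.027]
  z 0.055 5 x [-0.029 -0.029 -0.025]
  z 0.065 29 x [-0.029 -0.026 -0.014]
  z 0.075 173 x [-0.021  0.002  0.024]
  z 0.085 15 x [-0.019  0.003  0.024]
left scene rect [0.601  0.2289] [0.1237 0.0546] headdir 71.4 topz 0.0816
 local ranges (x hollow,y head) [-0.028 -0.059  0.015] [0.027 0.1   0.085]
  z 0.015 90 x [0.003 0.016 0.025]
  z 0.065 22 x [-0.029 -0.026  0.026]
  z 0.075 289 x [-0.019  0.004  0.026]
  z 0.085 4 x [-0.007  0.008  0.022]
mid top rect [ 0.6268 -0.0327] [0.0572 0.1239] headdir 109.3 topz 0.0803
 local ranges (x hollow,y head) [-0.029 -0.06   0.02 ] [0.027 0.094 0.088]
  z 0.015 8 x [-0.028 -0.027 -0.027]
  z 0.025 6 x [-0.029 -0.028 -0.026]
  z 0.035 8 x [-0.029 -0.028 -0.027]
  z 0.045 7 x [-0.028 -0.028 -0.027]
  z 0.055 7 x [-0.028 -0.027 -0.027]
  z 0.065 29 x [-0.028 -0.024  0.014]
  z 0.075 168 x [-0.022  0.001  0.026]
  z 0.085 24 x [-0.018  0.001  0.022]
mid scene rect [ 0.634  -0.0367] [0.0502 0.112 ] headdir 108.9 topz 0.08
 local ranges (x hollow,y head) [-0.024 -0.053  0.015] [0.025 0.104 0.083]
  z 0.015 152 x [-0.022 -0.004  0.022]
  z 0.025 18 x [-0.025 -0.022 -0.019]
  z 0.065 18 x [0.013 0.022 0.023]
  z 0.075 188 x [-0.018  0.005  0.023]
```

View pics/halves.png

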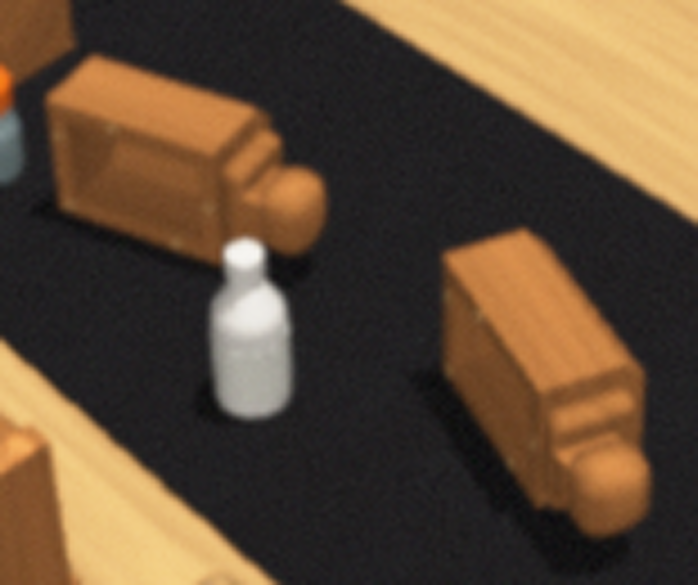

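Both views agree: the bevel is on the robot side and the hollow faces +x on both halves. The tops measure 80–82 mm, against 82 expected. I push the left half first, following the tipping arc.

```bash
cat >> h.py <<'E'
def push(c,head,end=30):
    a=np.radians(head); u=np.array([np.cos(a),np.sin(a)]); v=np.array([u[1],-u[0]])
    o=np.array(c)+u*.016-v*.001                     # over the weight centre
    W=lambda s,z:[*(o+v*s),z]
    j0=np.array(ctrl.get_joints()); best=None
    for k in(0,180):
        yaw=(head-90+k+180)%360-180
        q=ctrl.solve_ik(W(.075,.2),[180,0,yaw])
        if q is not None:
            d=np.abs(np.array(q)-j0).max()
            if best is None or d<best[0]: best=(d,yaw)
    print("ik",best); ctrl.move_pose(W(.075,.2),[180,0,best[1]])
    ctrl.move_l(W(.075,.075),feed=.15)
    ctrl.move_l(W(.042,.075),feed=.08)
    for th in range(4,end+1,4):
        b=np.radians(58.2+th)
        ctrl.move_l(W(-.0165+.0835*np.cos(b)+.011,.005+.0835*np.sin(b)),feed=.05)
        print(th,np.round(ctrl.get_tool_pos(),4),np.round(ctrl.get_wrist_force(),2))
    ctrl.move_l(W(.02,.2),feed=.2)
E
python3 - <<'E'
from h import *
ctrl.grasp(20)
push([.6005,.2283],71.1,32)
print(ctrl.get_time_s())
im,X=snap("scene"); cv2.imwrite("pics/after1.png",cv2.resize(im[120:330,150:420,::-1],None,fx=2.5,fy=2.5))
E
```

```text
ik (np.float64(53.77832069546704), 161.10000000000002)
4 [0.6364 0.2331 0.0791] [ 0.96  0.09 -0.85]
8 [0.6312 0.2349 0.0816] [-0.51  0.66  0.69]
12 [0.626  0.2367 0.0837] [-0.1   1.04 -0.24]
16 [0.6207 0.2385 0.0855] [-0.03 -0.21 -0.16]
20 [0.6153 0.2403 0.0868] [ 1.1  -0.68  0.15]
24 [0.6099 0.2422 0.0878] [ 0.68 -0.11  0.2 ]
28 [0.6044 0.244  0.0884] [ 0.06 -0.49 -0.35]
32 [0.5989 0.2459 0.0885] [ 0.35 -0.66  0.4 ]
8.125
```

View pics/after1.png

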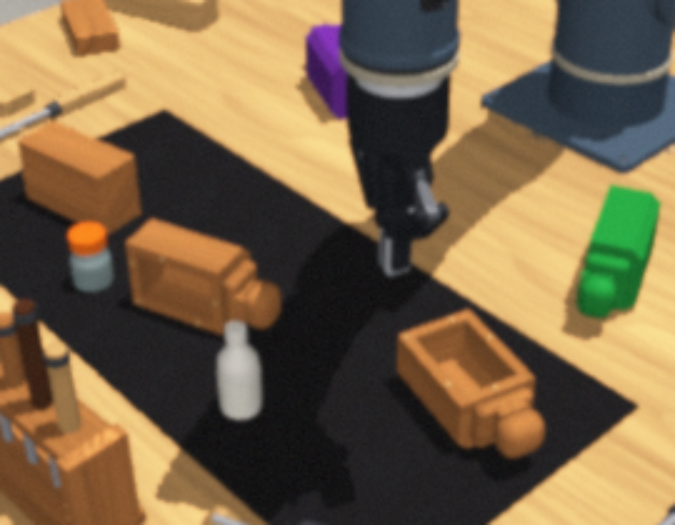

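The left half (crop pixel about 470,385) lies on its back with the hollow up. The blank, jar, glue bottle and middle half haven't moved. Now the middle half.

Run:
```python
from h import *
push([.627,-.0330],109.2,32)
ctrl.move_l([.45,.1,.3],feed=.25)
ctrl.dwell(.5); print(ctrl.get_time_s())
im,X=snap("scene"); imt,T=snap("top")
a=cv2.resize(im[120:330,150:420,::-1],None,fx=2,fy=2);b=cv2.resize(imt[115:235,165:435,::-1],None,fx=2,fy=2)
cv2.imwrite("pics/after2.png",np.vstack([a,b])[:600])
for n,x in(("top",T),("scene",X)):
  for o in("front_half","back_half","blank","jar","glue","gouge","chisel"):
    for r in ctrl.outline_of(o,n)[:3]:
        P=x[r["pixels"]]; P=P[~np.isnan(P[:,0])]; Z=P[:,2]
        print(n,o,round(r["p"],2),np.median(P,0).round(3),np.percentile(Z,[90,98]).round(3))
```

```text
ik (np.float64(53.019863132454226), -160.8)
4 [ 0.6524 -0.0073  0.0791] [ 0.76 -0.16  0.05]
8 [ 0.6473 -0.0091  0.0816] [0.44 0.17 1.13]
12 [ 0.6421 -0.0109  0.0837] [-0.53 -0.91  0.  ]
16 [ 0.6368 -0.0128  0.0855] [ 0.52 -0.98 -0.73]
20 [ 0.6314 -0.0146  0.0868] [0.29 0.22 0.76]
24 [ 0.626  -0.0165  0.0878] [-0.47  0.55 -0.42]
28 [ 0.6205 -0.0184  0.0884] [ 0.72  0.8  -1.21]
32 [ 0.615  -0.0203  0.0885] [0.1  1.02 0.2 ]
15.2167
top front_half 0.91 [ 0.225 -0.261  0.074] [0.08  0.082]
top front_half 0.82 [0.29  0.231 0.073] [0.079 0.082]
top front_half 0.67 [ 0.56  -0.047  0.051] [0.062 0.064]
top blank 0.77 [ 0.605 -0.263  0.08 ] [0.085 0.087]
top blank 0.49 [ 0.477 -0.468  0.018] [0.023 0.025]
top jar 0.45 [ 0.675 -0.139  0.064] [0.069 0.071]
top jar 0.16 [ 0.495 -0.467  0.016] [0.022 0.025]
top glue 0.71 [ 0.562 -0.047  0.051] [0.062 0.065]
top glue 0.6 [0.684 0.104 0.073] [0.101 0.105]
top glue 0.33 [ 0.607 -0.088  0.004] [0.009 0.012]
top gouge 0.54 [ 0.491 -0.467  0.016] [0.022 0.025]
top chisel 0.69 [0.486 0.466 0.015] [0.021 0.023]
scene front_half 0.84 [0.317 0.252 0.067] [0.077 0.079]
scene front_half 0.79 [ 0.563 -0.04   0.047] [0.059 0.061]
scene front_half 0.62 [ 0.246 -0.213  0.056] [0.076 0.077]
scene back_half 0.82 [0.557 0.261 0.05 ] [0.061 0.062]
scene back_half 0.67 [ 0.628 -0.242  0.062] [0.081 0.082]
scene jar 0.63 [ 0.688 -0.126  0.046] [0.067 0.069]
scene glue 0.71 [0.697 0.122 0.055] [0.093 0.101]
scene glue 0.42 [ 0.628 -0.241  0.061] [0.081 0.082]
scene gouge 0.79 [ 0.485 -0.459  0.013] [0.019 0.021]
scene chisel 0.74 [0.505 0.472 0.014] [0.021 0.022]
```

View pics/after2.png

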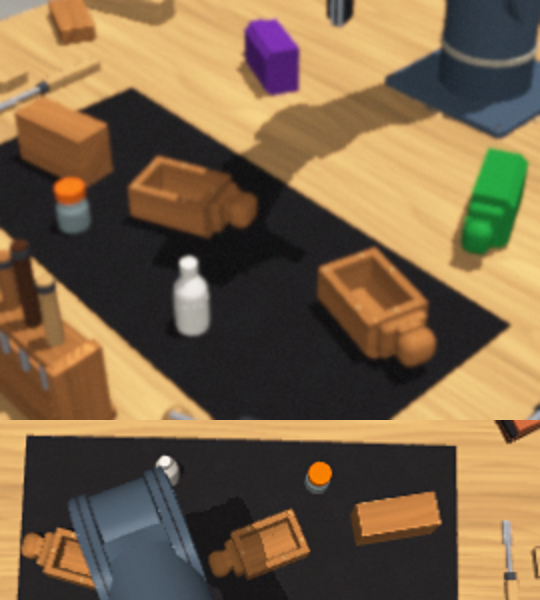

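Both halves lie hollow up on the mat, with rims at about 60 mm as expected. The other things stand where they were and the arm touches nothing.

```bash
python3 -c "
from cell import ctrl
print(ctrl.close_job())"
```

```text
the job is handed in; nothing more can be done
None
```

I pushed both halves over with a fingertip and they now lie on their backs on the mat, hollow up; the blank and the other things on the bench were not disturbed, and I handed the job in just after 15 s on the robot's clock, though it returned no verdict.

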